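# Clip the ward's oximeter on the test finger

## Robot

A 6-joint arm with a two-finger parallel gripper is mounted at the origin on the work surface. World frame = base frame: x ahead of the robot, y to its left, z up, the work surface at z = 0. Lengths are in mm, angles in rad, forces in N, time in s.
With the tool pointing down it reaches from about 350 to 975 mm from the base axis. Payload 7.1 kg.
Tool frame: the origin (TCP) lies at the very end of the fingers, on their centre line; the grasp point (between the pads) lies 19 mm behind it (ctrl.pinch_z is the distance from the TCP to the grasp point, in mm); z points along the fingers, y is the direction in which the jaws open and shut (so a half turn about z gives the same grasp; the last joint's range is limited). The gripper opens to 88 mm and grips with 3 to 60 N. Pads are 20 mm wide; open, the fingers measure 115 mm over their backs; the gripper's body (75 mm by 178 mm) begins 61 mm behind the grasp point.
Start: joints at [1.14, 0.423, 1.63, -0, 1.089, -0.019], TCP at [250.13, 572.748, 222.675] pointing down, gripper open.
Joint ranges: [-3, 3], [-0.9, 2.11], [0.09, 2.58], [-1.31, 4.45], [0.11, 2.69], [-2.54, 2.54]. Speed limits (rad/s): [2.39, 2.39, 3.01, 3.14, 3.14, 3.14].

## Interface

Orientations are given as a rotation vector (axis times angle).
In Python, from workcell import ctrl gives the robot as it stands.
- The arm moves only by the shell command python3 -m inch 'ROWS' [OPENING]. ROWS is JSON, a list of rows, each an object with "xyz": the shift along the tool's x, y, z in cm, a list of three; "spin": the turn about the tool's z in degrees. A call has 1 to 20 rows; each row is the pose to reach, as a shift and turn from the pose measured when the call began, along the tool's axes at that moment; what a row does not reach only later rows make up. A row lasts 1/10 s, in which the tool goes at most 50 mm and 8.59 degrees, less where a joint would pass 70% of its speed; a pose out of reach is approached as far as the arm can. A call with a gripper value outside its range is refused whole. OPENING is the closure, from 0 (fully open) to 1 (shut), set as the call begins (- or left out, the last holds). The fingers move at their own pace and stop on an object; the grip force is fixed at half the most. Time passes only in rows, so rows that repeat a pose let the fingers close. It gives the time, the measured TCP pose, the force and the opening at its end, in the units of the state.
- ctrl.get_obs(): the state, without advancing time (a new reading comes with each control period).
- ctrl.get_image(name): name is "scene" or "top" or "wrist"; returns the picture (400x640x3 uint8, red, green, blue); there is no depth.
- ctrl.camera_info(name): a dict with "camera_matrix" (3x3 intrinsics, pixels), "R" (3x3) and "t" (3): a world point X has camera coordinates R X + t; the wrist camera has in their place "hand_eye" (4x4, takes a point from camera to tool coordinates, whose origin is the TCP and whose axes are the flange's). Camera axes: x right, y down, z forward; pixel columns grow to the right and rows downward; lengths in mm; the calibration is good to about 2 mm. A picture is of the moment at which its call begins: read the wrist's pose just before it. camera_info takes no time and is no camera call.
- ctrl.close_job(): hands the job in, once; it reports no verdict.
The state is a dict: "t": time; "qpos": joint angles; "qvel": joint speeds; "joint_torque": joint torques, N m; "ee_pos": TCP position; "orientation": TCP orientation; "ft_force": force on the tool from outside, world axes, zero at the start; "moment": the same for the moment, N m; "width": finger opening in mm.
Only numpy, scipy, OpenCV 4.12 (cv2) and the standard library are available. Lean on these libraries where they do the work, as an engineer would, in place of code of your own. Each camera call takes 0.05 s, during which the arm holds its last target. There are 200 camera calls.

## Task

Check the blue fingertip oximeter on the checker: pinch its tail so that it opens, take it off its fin on the storage stand, and lower it open over the silicone test finger with its screen on the nail side. Press it gently home until you feel the fingertip bear firmly on the stop inside, then release it so that its spring grips the finger squarely, and leave it there. Leave the orange oximeter and everything else on the desk alone.

Things in the scene. Friction and masses are not known exactly. Their poses are not given: they have to be found in the camera images.
- oximeter: Fingertip oximeter, a sprung clip, 71 mm tall, 34 wide, 34 thick, 58 g: blue rear half (this body) and white screen half. It starts upright, mouth down, gripping a fin. Origin: centre of the mouth, on the finger's axis; z up to the tail, x out through the screen, y across. Blue half: pad at x = -6.5 mm, flat back at x = -17 up to the tail's end (z = 71); side cheeks at y = +-9.5, z 2 to 34
- oximeter_jaw (a joint): Angle of the white half (rad): 0 = pads parallel, 13 mm apart, as on a fin or the finger; grows as the tails are squeezed; hard stop at 0.25 (mouth 23 mm wide; 15 mm wide beside the stop, where the white pad is at x = 8.7); -0.15 = shut on nothing. Spring: about 5 N across the tails at 0, 7 N fully open. Squeezing to the hard stop does no harm
- oximeter_stop: Rubber stop inside the blue oximeter, against which the fingertip bears when it is fully in; same frame as oximeter, its under face is at z = 33 mm there
- oximeter_screen (a point): Centre of the screen on the outside of the blue oximeter's white half
- spare: The other oximeter, same form, orange and white, on the other fin; to be left where it is
- stand: Grey storage stand, fixed, base 70 x 150 x 12 mm with two upright white fins, 13 mm thick (x), 14 wide (y), tops 57 mm above the table, at y = +-38 mm. Origin: centre of the underside. Each oximeter sits with its stop on a fin's top, screen towards the stand's -x; which is on which fin varies
- checker: White oximeter checker, fixed, 124 x 96 x 40 mm, with a dark display on its top towards its front (-x of its frame) and a test finger standing upright from its top, 18 mm behind its centre (+x), pale nail towards the display. Origin: centre of the underside. The silicone finger gives about 1 mm per 6 N when its tip is pressed down and springs back; over 12 N on the tip damages it
- mug: Pale cup, 80 mm across, 95 mm high; origin under its centre
- gel_bottle: Green hand-gel bottle, 68 mm across, 190 mm high; origin under its centre
- stapler: Red and black stapler, 125 x 36 x 50 mm; origin under its centre
- highlighter: Pink highlighter lying flat, 113 x 18 x 14 mm
- sweet_red: Wrapped red sweet, 46 x 18 x 13 mm
- sweet_silver: Wrapped silver sweet, 46 x 18 x 13 mm
- oximeter_tail (a point): Between the two tails of the blue oximeter, z = 60 mm in its frame, same axes. Pinch the tails along x above z = 46 (30 mm wide in y). Blue tail: flat, x = -17. White tail: a wing that flares from x = 9 at z = 46 to x = 17 at z = 70, jaw at 0. Ends 34 mm apart at jaw 0, 26 to 27 mm fully open (white end then at x = 9.5)
- oximeter_hinge (a point): Hinge pin of the blue oximeter, along y, z = 42 mm in its frame. The white half turns about it: pad face at x = 6.5 mm and shell to x = 17 below the hinge with the jaw at 0; fully open its shoulder rises to z = 42 and its lower edge swings out 10 mm
- finger_foot (a point): Foot of the beige silicone test finger, on its axis, level with the top of the housing (z = 40 mm), axes as checker: the nail side is -x. Finger 13 mm thick (x), 16 wide (y), rounded tip of 6.5 mm radius. Fingers of different lengths are fitted: its tip stands anywhere from 41 to 61 mm above this point, which is not reported and must be felt or seen. Collar: 32 mm across, 4 high
Not all that is in view belongs to the job. What is shaped like the stand but purple is not meant.

How it is judged (in metres and radians):
On the way, in this order (a step that is already met when the one before it is completed fails the run):
1. the blue oximeter is held open, clear above its fin (value of joint oximeter_jaw above 0.1 rad and z of oximeter in the frame of stand above 0.065 m), for 0.2 s.
2. with the jaws still open, the fingertip bears on the stop with more than 2 N, nail and screen on the same side (value of joint oximeter_jaw above 0.1 rad and contact force between oximeter_stop and test_finger_c1 above 2 N and x of oximeter_screen in the frame of finger_foot below -0.01 m), for 0.2 s.
At the end, for the whole second after the job is handed in: The blue oximeter grips the test finger and is at rest: fingertip within 3 mm of the stop, finger within 3 mm of the middle across, screen on the nail side and square to it within 8 degrees, upright within 7 degrees, jaw between -0.06 and 0.05 rad, and nothing held by the robot (z of test_finger_c1 in the frame of oximeter above 0.0235 m and y of test_finger_c1 in the frame of oximeter between -0.003 and 0.003 m and x of oximeter_screen in the frame of finger_foot below -0.01 m and angle between the x axis of oximeter and the x axis of checker, either way round below 0.14 rad and angle between oximeter's own z axis and vertical below 0.12 rad and value of joint oximeter_jaw between -0.06 and 0.05 rad and linear speed of oximeter below 0.01 m/s); the robot touches nothing.
It fails at once if the fingertip is pressed with more than 12 N (contact force between oximeter_stop and test_finger_c1 above 12 N).
It fails at once if the orange oximeter is moved by more than 8 mm (distance of spare from where it was at the start of the episode above 0.008 m).
It fails at once if another thing on the desk is moved by more than 15 mm (distance of any of mug, gel_bottle, stapler, highlighter, sweet_red, sweet_silver from where it was at the start of the episode above 0.015 m).
It also fails if it takes over 54 s, if anything falls off the work surface, if the arm or the gripper's body presses on something with over 40 N, if the wrist force passes 120 N, or if a joint passes its speed limit or range.

## Working session

There is one attempt and no reset: what is moved stays moved. The work goes in short steps, Python scripts to look and compute and a shell command to move; the robot and the scene stay as the last step left them, time stands still between calls to the robot, and variables do not carry over. Pictures are saved under pics/ and viewed, about 8 in all and at most 12, crops included, and the job is handed in when it is done.

```bash
mkdir -p pics; ls
python3 - <<'E'
from workcell import ctrl
import cv2
o=ctrl.get_obs();print(o)
for n in("top","scene"):
    im=ctrl.get_image(n);cv2.imwrite(f"pics/{n}0.png",im[:,:,::-1]);c=ctrl.camera_info(n);print(n,c)
print(ctrl.camera_info("wrist"))
E
```

```text
pics
{'t': 0.0, 'qpos': array([ 1.14002631e+00,  4.23801581e-01,  1.63067625e+00, -2.73289393e-05,
        1.08858445e+00, -1.90237525e-02]), 'qvel': array([-0.00083471,  0.00052409, -0.00106807,  0.00015357,  0.00102172,
       -0.00093397]), 'joint_torque': array([ 2.78452870e-03, -5.44647253e+01, -2.73665750e+01,  6.45217183e-02,
        2.27542670e-02, -1.35951768e-04]), 'ee_pos': array([249.90150349, 572.2723857 , 221.93160475]), 'orientation': array([-6.42128595e-01, -3.07495679e+00,  2.25860921e-03]), 'ft_force': array([-0.33973679,  0.93465172, -0.27025155]), 'moment': array([0.00143444, 0.01558502, 0.02809603]), 'width': 87.68861437059272}
top {'camera_matrix': array([[413.12939501,   0.        , 313.61262686],
       [  0.        , 413.12939501, 197.60325483],
       [  0.        ,   0.        ,   1.        ]]), 'R': array([[-0.01215059, -0.99992224,  0.00280772],
       [-0.9916977 ,  0.01169107, -0.12805857],
       [ 0.12801579, -0.0043404 , -0.99176263]]), 't': array([ 104.95308524,  462.13066255, 1278.69245603])}
scene {'camera_matrix': array([[414.2626935 ,   0.      
[... 159 characters left out ...]
3, -0.00929193],
       [ 0.61917104, -0.0306778 , -0.78465667],
       [-0.78434902,  0.02385475, -0.61986092]]), 't': array([-136.12863682, -216.19354964, 1706.542449  ])}
{'camera_matrix': array([[277.13477825,   0.        , 314.34518729],
       [  0.        , 277.13477825, 195.56671826],
       [  0.        ,   0.        ,   1.        ]]), 'hand_eye': array([[-9.57749705e-04, -9.66369667e-01, -2.57155107e-01,
         6.98287809e+01],
       [ 9.99999506e-01, -9.93671528e-04,  9.74039244e-06,
        -2.57597507e-01],
       [-2.64940528e-04, -2.57154971e-01,  9.66370142e-01,
        -1.62222311e+02],
       [ 0.00000000e+00,  0.00000000e+00,  0.00000000e+00,
         1.00000000e+00]])}
```

View pics/top0.png

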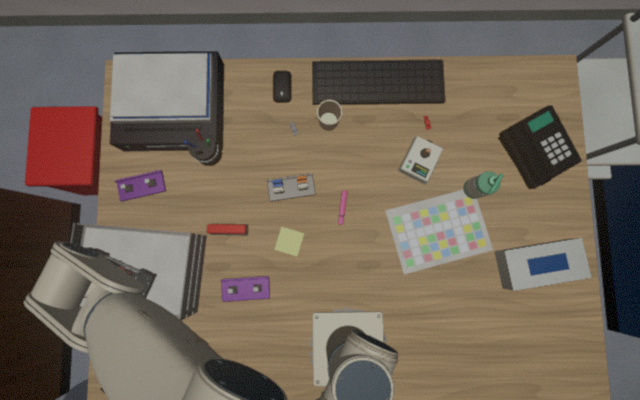

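View pics/scene0.png

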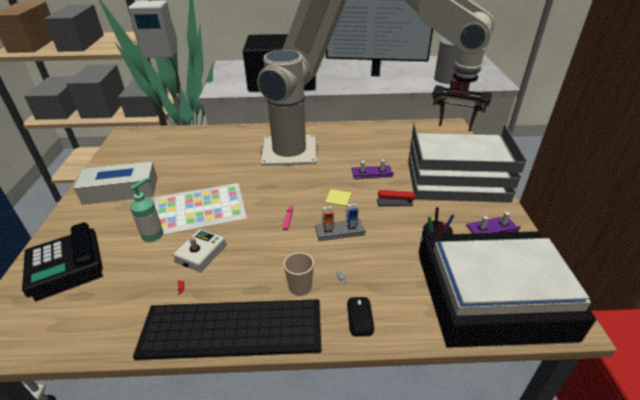

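Top view: grey stand at about (290,187), with blue at (278,186) and orange at (302,182). The checker is at (422,160). The purple stands are decoys. I'll enlarge the parts that matter.

```bash
cat > h.py <<'E'
import numpy as np, cv2
from workcell import ctrl
from scipy.spatial.transform import Rotation as Ro
def ray(cam,u,v,obs=None):
    c=ctrl.camera_info(cam);K=c["camera_matrix"];d=np.linalg.inv(K)@[u,v,1]
    if cam=="wrist":
        T=np.eye(4);T[:3,:3]=Ro.from_rotvec(obs["orientation"]).as_matrix();T[:3,3]=obs["ee_pos"]
        M=T@c["hand_eye"];return M[:3,3],M[:3,:3]@d
    R=c["R"];return -R.T@c["t"],R.T@d
def at_z(cam,u,v,z,obs=None):
    o,d=ray(cam,u,v,obs);return o+d*(z-o[2])/d[2]
def proj(cam,X,obs=None):
    c=ctrl.camera_info(cam)
    if cam=="wrist":
        T=np.eye(4);T[:3,:3]=Ro.from_rotvec(obs["orientation"]).as_matrix();T[:3,3]=obs["ee_pos"]
        p=(np.linalg.inv(T@c["hand_eye"])@np.r_[X,1])[:3]
    else: p=c["R"]@X+c["t"]
    return (c["camera_matrix"]@p/p[2])[:2]
E
python3 - <<'E'
from h import *
im=cv2.imread("pics/top0.png")
a=cv2.resize(im[160:215,255:325],None,fx=7,fy=7,interpolation=2)
b=cv2.resize(im[130:190,390:450],None,fx=6.4,fy=6.4,interpolation=2)[:385]
b=cv2.copyMakeBorder(b,0,1,0,0,0) if b.shape[0]<385 else b
c=np.zeros((385,a.shape[1]+b.shape[1],3),np.uint8);c[:,:a.shape[1]]=a;c[:b.shape[0],a.shape[1]:]=b[:385]
print(a.shape,b.shape);cv2.imwrite("pics/crop1.png",c[:, :800] if c.shape[1]>800 else c)
for n,u,v,z in(("stand",290,187,12),("blue",278,186,90),("finger",426,153,90),("checker",421,160,40)):print(n,at_z("top",u,v,z))
E
```

```text
(385, 490, 3) (385, 384, 3)
stand [500.93761196 174.93968161  12.        ]
blue [492.26527836 207.1270474   90.        ]
finger [ 589.29432717 -246.35947345   90.        ]
checker [ 578.57845827 -243.57810611   40.        ]
```

View pics/crop1.png

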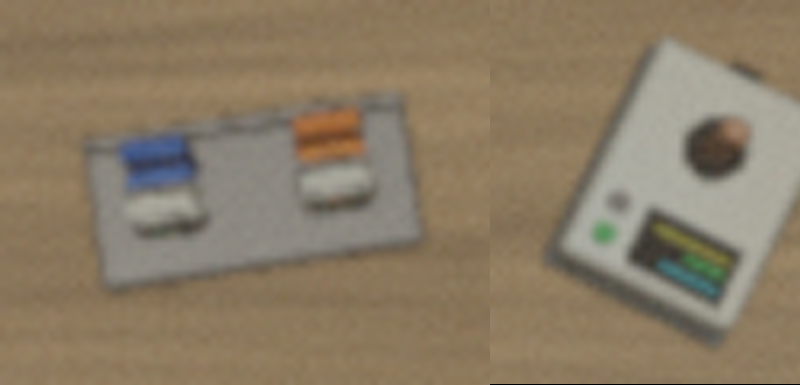

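Crop: stand corners at (85,140), (405,98), (425,240) and (103,288). The white halves (screens) face the robot. Checker corners at (662,38), (552,252) and (722,335), with the display at lower left to lower right, so its front faces down the image. The finger's foot is near (712,150) and its tip near (736,130).

Run:
```python
from h import *
def S(x,y,z):return at_z("top",255+x/7,160+y/7,z)
def C(x,y,z):return at_z("top",390+(x-490)/6.4,130+y/6.4,z)
p=[S(85,140,12),S(405,98,12),S(425,240,12),S(103,288,12)]
P=np.array(p);print(P.mean(0),[np.linalg.norm(P[i]-P[i-1]) for i in range(4)])
d=(P[0]+P[3]-P[1]-P[2]);print("stand yaw",np.degrees(np.arctan2(-d[0],d[1])))
c=[C(662,38,40),C(552,252,40),C(722,335,40)];c=np.array(c);print(c,np.linalg.norm(c[0]-c[1]),np.linalg.norm(c[2]-c[1]))
ux=c[0]-c[1];print("yaw",np.degrees(np.arctan2(ux[1],ux[0])));uy=c[1]-c[2];print("yaw2",np.degrees(np.arctan2(-uy[0],uy[1])))
ctr=(c[0]+c[2])/2;print("ctr",ctr)
print("foot",C(712,150,42),"tip",C(736,130,90))
o=ctrl.get_obs();print(Ro.from_rotvec(o["orientation"]).as_matrix())
```

```text
[499.84383412 170.50464835  12.        ] [np.float64(69.31721939695717), np.float64(148.79817147356), np.float64(66.83711983270004), np.float64(149.11762695635255)]
stand yaw 7.404929347484189
[[ 657.38699999 -233.92470657   40.        ]
 [ 549.0396997  -174.56944527   40.        ]
 [ 506.40996578 -256.89915369   40.        ]] 123.54021419145009 92.71178513377055
yaw -28.7149895691454
yaw2 -27.37479772191759
ctr [ 581.89848289 -245.41193013   40.        ]
foot [ 599.30438667 -255.74930999   42.        ] tip [ 597.63280616 -254.23676496   90.        ]
[[-9.16411375e-01  4.00237264e-01 -5.68511597e-04]
 [ 4.00237668e-01  9.16410519e-01 -1.25283576e-03]
 [ 1.95584498e-05 -1.37565270e-03 -9.99999054e-01]]
```

```bash
python3 -m inch '[{"xyz":[-8,-5,0],"spin":8},{"xyz":[-16,-10,0],"spin":20},{"xyz":[-24,-15,0],"spin":35},{"xyz":[-37,-23.5,0],"spin":59},{"xyz":[-37,-23.5,0],"spin":59},{"xyz":[-37,-23.5,0],"spin":59},{"xyz":[-37,-23.5,0],"spin":59},{"xyz":[-37,-23.5,0],"spin":59},{"xyz":[-37,-23.5,0],"spin":59},{"xyz":[-37,-23.5,0],"spin":59},{"xyz":[-37,-23.5,0],"spin":59},{"xyz":[-37,-23.5,0],"spin":59},{"xyz":[-37,-23.5,0],"spin":59},{"xyz":[-37,-23.5,0],"spin":59},{"xyz":[-37,-23.5,0],"spin":59},{"xyz":[-37,-23.5,0],"spin":59}]' 0
python3 - <<'E'
from h import *
o=ctrl.get_obs();im=ctrl.get_image("wrist");cv2.imwrite("pics/w1.png",im[:,:,::-1]);print(o["t"],o["ee_pos"],Ro.from_rotvec(o["orientation"]).as_matrix()[:2,:2],o["orientation"].tolist())
import pickle;pickle.dump(o,open("w1.pkl","wb"))
E
```

```text
t: 1.7
ee_pos: [494.7, 209.4, 222.3]
orientation: [2.072, 2.361, -0.002]
ft_force: [0.4, -0.0, 0.9]
width: 87.6
1.7 [494.6958133  209.36113271 222.32580124] [[-0.12977233  0.99154366]
 [ 0.99154316  0.12977158]] [2.0720369336746325, 2.3608933909007668, -0.0020170308832298902]
```

View pics/w1.png

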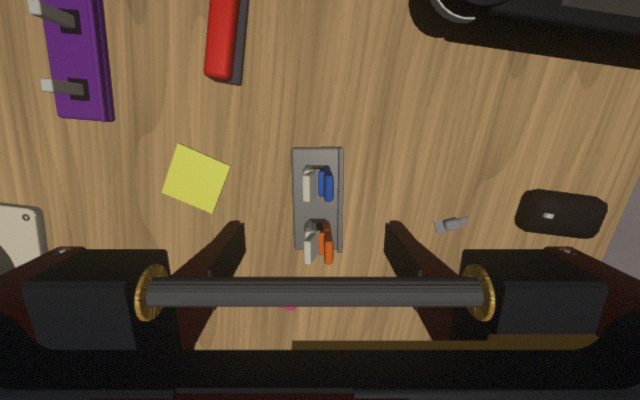

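The wrist view shows the stand at (292–343, 147–252), blue at (307–333, 170–200) and orange at (305–333, 225–263). I'll check it against my model with an overlay.

Run:
```python
from h import *
import pickle
o=pickle.load(open("w1.pkl","rb"));im=cv2.imread("pics/w1.png")
x0,y0,f=280,135,6
a=cv2.resize(im[y0:y0+100,x0:x0+100*4//4],None,fx=f,fy=f,interpolation=2)
def dr(X,col):
    p=(proj("wrist",np.array(X),o)-[x0-.5,y0-.5])*f;cv2.drawMarker(a,tuple(int(v) for v in p),col,0,12,1);return
yaw=np.radians(7.4);c,s=np.cos(yaw),np.sin(yaw)
W=lambda x,y,z:[499.8+c*x-s*y,170.5+s*x+c*y,z]
for sx in(-35,35):
  for sy in(-75,75):dr(W(sx,sy,12),(0,255,255))
for x in(-17,17):
  for y in(38-15,38+15):dr(W(x,y,95),(0,0,255))
cv2.imwrite("pics/c2.png",a)
```

```text
(no output)
```

View pics/c2.png

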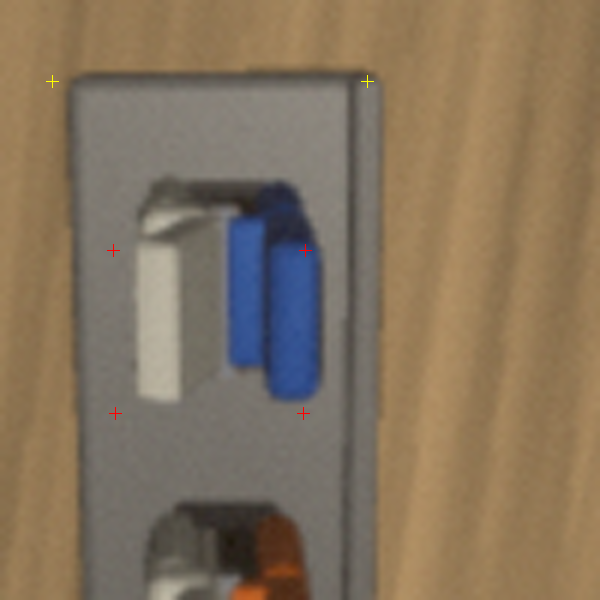

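The wrist view puts the stand about 3.4 mm further along +x and about 1.8 mm further along +y than the top camera does. The midpoint of the fingertips agrees with the wrist calibration, so I'll use the wrist. I'll descend to the tails and look before closing.

```bash
python3 -m inch '[{"xyz":[0.06,0.04,4]},{"xyz":[0.06,0.04,8]},{"xyz":[0.06,0.04,11]},{"xyz":[0.06,0.04,13]},{"xyz":[0.06,0.04,15]},{"xyz":[0.06,0.04,15]},{"xyz":[0.06,0.04,15]},{"xyz":[0.06,0.04,15]}]' 0
python3 - <<'E'
from h import *
o=ctrl.get_obs();im=ctrl.get_image("wrist")[:,:,::-1];print(o["t"],o["ee_pos"])
im=im.copy();cv2.drawMarker(im,tuple(int(v) for v in proj("wrist",o["ee_pos"],o)),(0,255,255),0,8,1)
cv2.imwrite("pics/w2.png",cv2.resize(im[60:310,160:480],None,fx=2.4,fy=2.4,interpolation=2))
E
```

```text
1.75 [494.75717649 209.22214814 222.31466629]$[0]: bad value
```

View pics/w2.png

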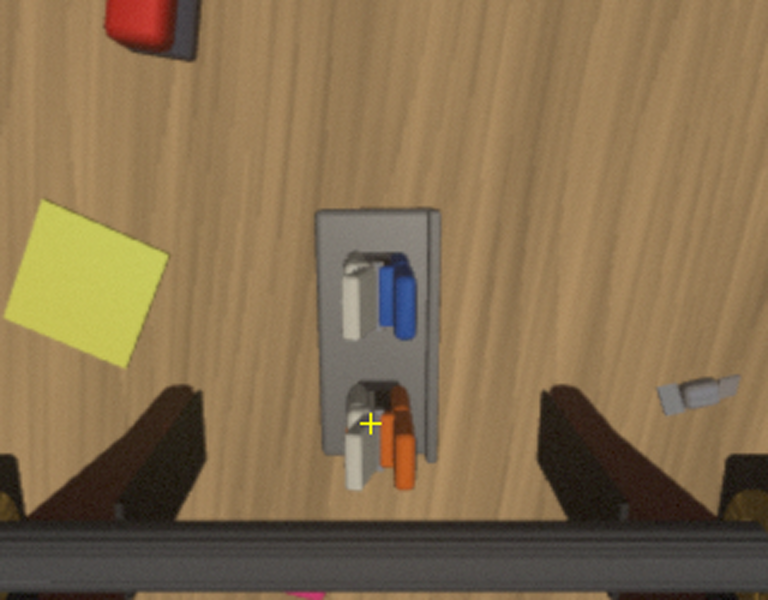

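The move was refused because every row needs "spin". This view also confirms the TCP mark at column 370 against a fingertip midpoint of about 371. Running the descent again.

```bash
python3 -m inch '[{"xyz":[0.06,0.04,4],"spin":0},{"xyz":[0.06,0.04,8],"spin":0},{"xyz":[0.06,0.04,11],"spin":0},{"xyz":[0.06,0.04,13],"spin":0},{"xyz":[0.06,0.04,15],"spin":0},{"xyz":[0.06,0.04,15],"spin":0},{"xyz":[0.06,0.04,15],"spin":0},{"xyz":[0.06,0.04,15],"spin":0}]' 0
python3 - <<'E'
from h import *
o=ctrl.get_obs();im=ctrl.get_image("wrist")[:,:,::-1];print(o["t"],o["ee_pos"])
im=im.copy();cv2.imwrite("pics/w3raw.png",im)
cv2.drawMarker(im,tuple(int(v) for v in proj("wrist",o["ee_pos"]-[0,0,0],o)),(0,255,255),0,8,1)
cv2.drawMarker(im,tuple(int(v) for v in proj("wrist",o["ee_pos"]*[1,1,0]+[0,0,95],o)),(0,255,0),0,8,1)
cv2.imwrite("pics/w3.png",cv2.resize(im[60:310,160:480],None,fx=2.4,fy=2.4,interpolation=2))
E
```

```text
t: 2.6
ee_pos: [495.9, 209.9, 73.4]
orientation: [2.072, 2.36, 0.0]
ft_force: [0.4, -0.3, 0.5]
width: 87.8
2.6 [495.86556721 209.88649742  73.41876111]
```

View pics/w3.png

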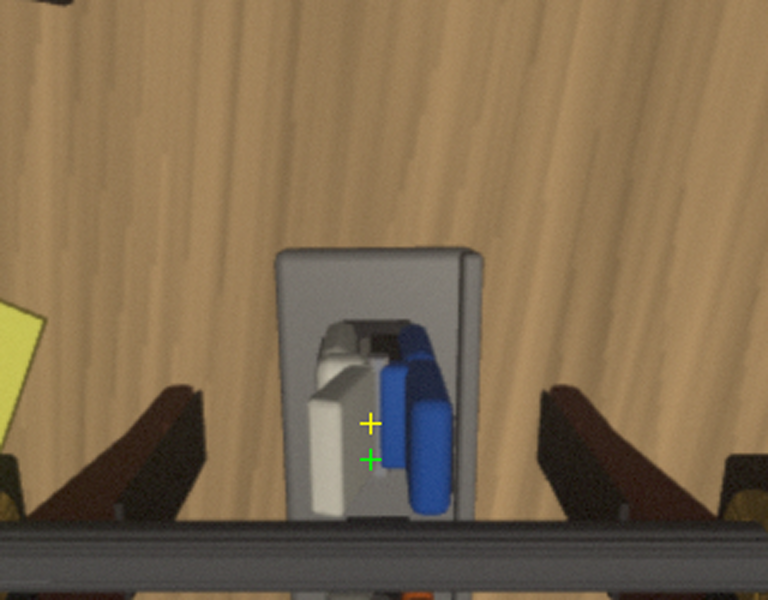

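The tail ends span columns 309–451 (centre 380), 2.2 mm to the blue side (+y) of the TCP. Their row centre (457) matches the green mark. I'll shift −1 mm along y, close, and look at the width and force.

```bash
python3 -m inch '[{"xyz":[0,-0.1,0.1],"spin":0},{"xyz":[0,-0.1,0.1],"spin":0},{"xyz":[0,-0.1,0.1],"spin":0},{"xyz":[0,-0.1,0.1],"spin":0},{"xyz":[0,-0.1,0.1],"spin":0},{"xyz":[0,-0.1,0.1],"spin":0},{"xyz":[0,-0.1,0.1],"spin":0},{"xyz":[0,-0.1,0.1],"spin":0},{"xyz":[0,-0.1,0.1],"spin":0},{"xyz":[0,-0.1,0.1],"spin":0},{"xyz":[0,-0.1,0.1],"spin":0},{"xyz":[0,-0.1,0.1],"spin":0}]' 0.8
```

```text
t: 3.85
ee_pos: [498.9, 210.7, 73.9]
orientation: [2.069, 2.357, 0.012]
ft_force: [7.8, -0.7, 2.3]
width: 27.8
```

The arm yielded about 4 mm, because the screen faces stand −x and so the open-grip centre lies on the +x side. I'll relax it that way.

```bash
python3 -m inch '[{"xyz":[0,0.1,0],"spin":0},{"xyz":[0,0.2,0],"spin":0},{"xyz":[0,0.2,0],"spin":0},{"xyz":[0,0.2,0],"spin":0},{"xyz":[0,0.2,0],"spin":0}]' 0.8
```

```text
t: 4.35
ee_pos: [500.9, 211.0, 74.0]
orientation: [2.069, 2.357, 0.012]
ft_force: [1.5, -0.6, 1.6]
width: 27.4
```

```bash
python3 -m inch '[{"xyz":[0,0.05,-0.5],"spin":0},{"xyz":[0,0.05,-1],"spin":0},{"xyz":[0,0.05,-2],"spin":0},{"xyz":[0,0.05,-3],"spin":0},{"xyz":[0,0.05,-4],"spin":0},{"xyz":[0,0.05,-5],"spin":0},{"xyz":[0,0.05,-6.5],"spin":0},{"xyz":[0,0.05,-8],"spin":0},{"xyz":[0,0.05,-10],"spin":0},{"xyz":[0,0.05,-13],"spin":0},{"xyz":[0,0.05,-13],"spin":0},{"xyz":[0,0.05,-13],"spin":0}]' 0.8
python3 - <<'E'
from h import *
o=ctrl.get_obs();im=ctrl.get_image("wrist")[:,:,::-1];print(o["t"],o["ee_pos"],o["ft_force"],o["width"])
im=im.copy();cv2.imwrite("pics/w4raw.png",im)
cv2.drawMarker(im,tuple(int(v) for v in proj("wrist",o["ee_pos"]-[0,0,0],o)),(0,255,255),0,8,1)
cv2.imwrite("pics/w4.png",cv2.resize(im[60:310,160:480],None,fx=2.4,fy=2.4,interpolation=2))
E
```

```text
t: 5.55
ee_pos: [500.4, 210.9, 204.8]
orientation: [2.068, 2.356, 0.014]
ft_force: [-0.3, -0.8, -1.1]
width: 26.7
5.55 [500.35085292 210.90159937 204.81335161] [-0.27723544 -0.77827952 -1.13252082] 26.65586592696762
```

View pics/w4.png

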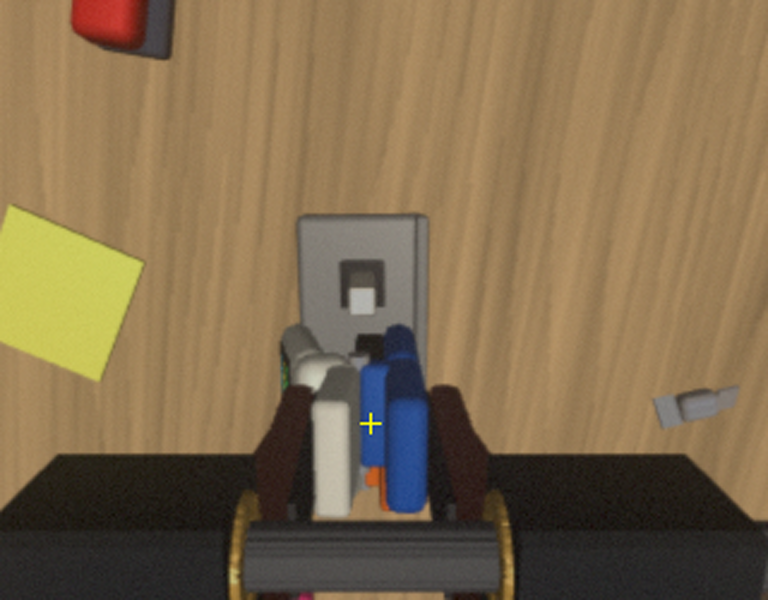

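The oximeter is held fully open (width 26.7 mm) and clear of its fin. The fin top is at crop (362,301) and the tails span columns 313–428 and rows 400–513. Carrying it to above the checker.

```bash
python3 -m inch '[{"xyz":[-2,0.2,0],"spin":2},{"xyz":[-5,0.4,0],"spin":5},{"xyz":[-9,0.8,0],"spin":8},{"xyz":[-13,1.1,0],"spin":11},{"xyz":[-17,1.4,0],"spin":14},{"xyz":[-21,1.7,0],"spin":17},{"xyz":[-25,2,0],"spin":20},{"xyz":[-29,2.4,0],"spin":23},{"xyz":[-33,2.7,0],"spin":26},{"xyz":[-37,3,0],"spin":29},{"xyz":[-41,3.3,0],"spin":32},{"xyz":[-44,3.6,0],"spin":34},{"xyz":[-46,3.8,0],"spin":35},{"xyz":[-47.4,3.9,0],"spin":35.5},{"xyz":[-47.4,3.9,0],"spin":35.5},{"xyz":[-47.4,3.9,0],"spin":35.5},{"xyz":[-47.4,3.9,0],"spin":35.5},{"xyz":[-47.4,3.9,0],"spin":35.5}]' 0.8
python3 - <<'E'
from h import *
import pickle
o=ctrl.get_obs();im=ctrl.get_image("wrist")[:,:,::-1];print(o["t"],o["ee_pos"],o["width"]);pickle.dump(o,open("w5.pkl","wb"))
R=Ro.from_rotvec(o["orientation"]).as_matrix();print(R)
im=im.copy();cv2.imwrite("pics/w5raw.png",im)
cv2.imwrite("pics/s5raw.png",ctrl.get_image("scene")[:,:,::-1]);
cv2.imwrite("pics/t5raw.png",ctrl.get_image("top")[:,:,::-1]);
cv2.imwrite("pics/w5.png",cv2.resize(im[90:270,210:430],None,fx=3.3,fy=3.3,interpolation=2))
# fin check
o4=dict(o);
E
```

```text
t: 7.4
ee_pos: [599.8, -253.1, 204.1]
orientation: [2.69, 1.617, 0.014]
ft_force: [-0.7, 0.3, -0.4]
width: 26.5
7.4 [ 599.8395896  -253.09777351  204.09059828] 26.52980825256467
[[ 0.46888076  0.88321503  0.00905779]
 [ 0.8832413  -0.4689147   0.00194921]
 [ 0.0059689   0.00708626 -0.99995708]]
```

View pics/w5.png

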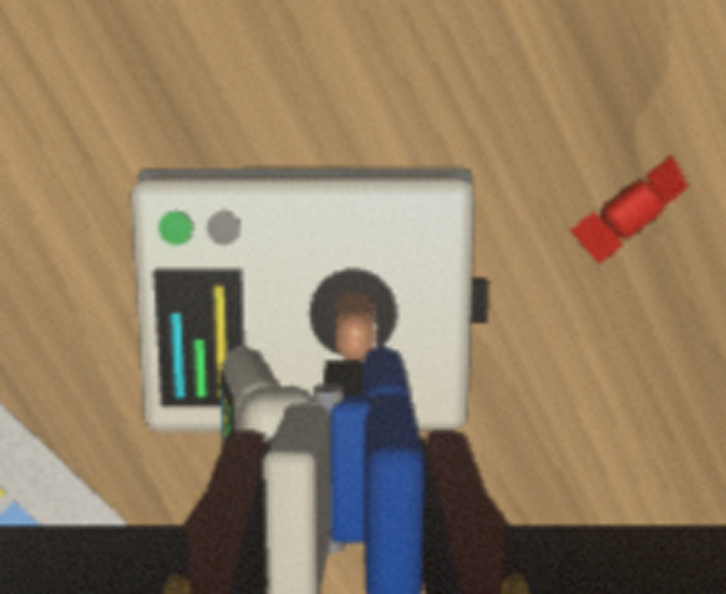

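The white half (screen) is on the display (nail) side, and the checker's edges are level in the view (yaw within about 0.6°). The collar centre is at crop (353,312), and the finger tip's lower limit is near (354,358), just touching the oximeter outline. I'll compute the axis and tip height.

Run:
```python
from h import *
import pickle
o=pickle.load(open("w5.pkl","rb"));R=Ro.from_rotvec(o["orientation"]).as_matrix()
q=lambda x,y:(210+x/3.3-.35,90+y/3.3-.35)
col=at_z("wrist",*q(353.5,312),44,o);
# housing corners
H=[at_z("wrist",*q(*p),40,o) for p in((135,183),(472,183),(465,430),(148,430))]
H=np.array(H);print("checker ctr",H.mean(0),[np.linalg.norm(H[i]-H[i-1]) for i in range(4)])
u=(H[1]+H[2]-H[0]-H[3]);yaw=np.arctan2(u[1],u[0]);print("yaw",np.degrees(yaw),"tool y",np.degrees(np.arctan2(R[1,1],R[0,1])))
print("finger from ctr",H.mean(0)+18*np.array([np.cos(yaw),np.sin(yaw),0]),"collar",col)
for X in(col,H.mean(0)+18*np.array([np.cos(yaw),np.sin(yaw),0])):print("tool",(R.T@(X-o["ee_pos"])).round(1))
for h in(81,86,91,96,101):
    for d in(-6.5,0,6.5):
        P=np.array([col[0],col[1],h-6.5])+R[:,0]*d*np.array([1,1,0])
        P[2]+=6.5-abs(d); p=proj("wrist",P,o);print(h,d,((p-[209.65,89.65])*3.3).round())
# where do tool-y -3.7 tail and fin appear
```

```text
checker ctr [ 587.40605165 -247.98452126   40.        ] [np.float64(91.94574622255713), np.float64(118.71706973302759), np.float64(92.15498930671814), np.float64(119.71251592011112)]
yaw -28.09608551147309 tool y -27.964634400519394
finger from ctr [ 603.28491444 -256.46165028   40.        ] collar [ 603.09354951 -255.8863591    44.        ]
tool [ -1.9   3.  160.1]
tool [ -2.3   3.5 164.1]
81 -6.5 [355. 351.]
81 0 [355. 336.]
81 6.5 [355. 312.]
86 -6.5 [355. 355.]
86 0 [355. 340.]
86 6.5 [355. 316.]
91 -6.5 [355. 359.]
91 0 [356. 344.]
91 6.5 [355. 319.]
96 -6.5 [356. 363.]
96 0 [356. 348.]
96 6.5 [356. 323.]
101 -6.5 [356. 367.]
101 0 [356. 352.]
101 6.5 [356. 326.]
```

Run:
```python
from h import *
o={"ee_pos":np.array([500.35,210.9,204.81]),"orientation":np.array([2.068,2.356,.014])};R=Ro.from_rotvec(o["orientation"]).as_matrix()
f=at_z("wrist",160+362/2.4-.3,60+300/2.4-.3,57,o);print("fin tool",R.T@(f-o["ee_pos"]))
# tail ends at tool z = 50-71=-21
from itertools import product
for col,row in product((313,428,370.5),(400,513)):
    p,d=ray("wrist",160+col/2.4-.3,60+row/2.4-.3,o);a=R.T@(p-o["ee_pos"]);b=R.T@d;print(col,row,(a+b*(-21-a[2])/b[2]).round(2))
```

```text
fin tool [  0.27639737  -4.19564766 147.7727421 ]
313 400 [ 15.11 -12.83 -21.  ]
313 513 [-13.53 -13.5  -21.  ]
428 400 [ 15.09  13.21 -21.  ]
428 513 [-13.54  13.82 -21.  ]
370.5 400 [ 15.1    0.19 -21.  ]
370.5 513 [-13.53   0.16 -21.  ]
```

The fin check agrees: the camera gives tool y −4.2 and contact geometry gives −3.7. The finger should sit at about tool y −4.9, x +0.8. I'll shift, lower to just above the tip, and look.

```bash
python3 -m inch '[{"xyz":[-0.14,0.4,1],"spin":0},{"xyz":[-0.27,0.82,2],"spin":0},{"xyz":[-0.27,0.82,3],"spin":0},{"xyz":[-0.27,0.82,3.9],"spin":0},{"xyz":[-0.27,0.82,3.9],"spin":0},{"xyz":[-0.27,0.82,3.9],"spin":0},{"xyz":[-0.27,0.82,3.9],"spin":0}]' 0.8
python3 - <<'E'
from h import *
import pickle
o=ctrl.get_obs();im=ctrl.get_image("wrist")[:,:,::-1];print(o["t"],o["ee_pos"],o["width"],o["ft_force"]);pickle.dump(o,open("w6.pkl","wb"))
s=ctrl.get_image("scene")[:,:,::-1]
R=Ro.from_rotvec(o["orientation"]).as_matrix()
im=im.copy();cv2.imwrite("pics/w6raw.png",im);cv2.imwrite("pics/s6raw.png",s)
p=proj("scene",o["ee_pos"]-[0,0,50],);print(p);u,v=int(p[0]),int(p[1])
a=cv2.resize(im[100:220,250:375],None,fx=3.2,fy=3.2,interpolation=2);b=cv2.resize(s[v-24:v+24,u-25:u+25],None,fx=8,fy=8,interpolation=2)
cv2.imwrite("pics/w6.png",np.hstack([a,b]));print(u,v,a.shape)
c=at_z("wrist",314,180,44,o)
E
```

```text
t: 8.25
ee_pos: [606.5, -259.9, 165.5]
orientation: [2.689, 1.616, 0.014]
ft_force: [-0.1, 1.0, -0.0]
width: 26.6
8.25 [ 606.53461953 -259.90174373  165.54382667] 26.614164054434564 [-0.09961218  0.95114504 -0.02308844]
[187.70522203 229.82537069]
187 229 (384, 400, 3)
```

View pics/w6.png

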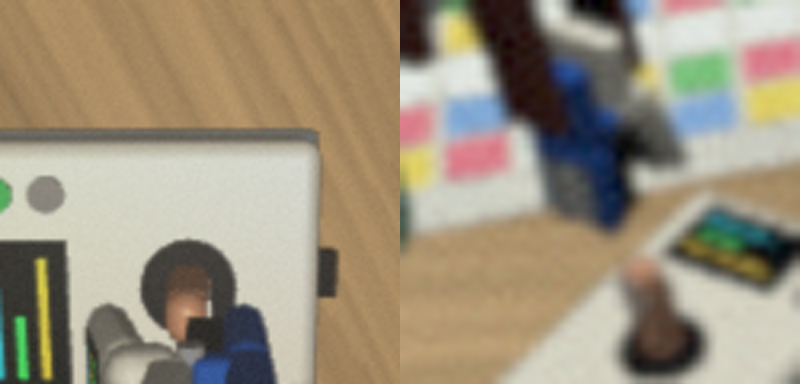

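The wrist crop shows the collar centre at about (189,286), with the finger between the jaws. The scene crop shows the mouth above the tip at (640,260). Computing offsets and tip height.

Run:
```python
from h import *
import pickle
o=pickle.load(open("w6.pkl","rb"));R=Ro.from_rotvec(o["orientation"]).as_matrix()
c=at_z("wrist",250+189/3.2-.35,100+286/3.2-.35,44,o)
print("collar",c,"tool",(R.T@(c-o["ee_pos"])).round(2),"at tip",(R.T@(c+[0,0,47]-o["ee_pos"])).round(2))
for h in(44,81,91,101):
    p=proj("scene",np.r_[c[:2],h]);print(h,((p-[162,205])*8+[400,0]).round())
    p=proj("wrist",np.r_[c[:2],h],o);print(h,((p-[250,100])*3.2).round())
```

```text
collar [ 603.3864178  -255.68187736   44.        ] tool [  1.53  -5.73 121.51] at tip [ 1.81 -5.36 74.52]
44 [661. 339.]
44 [188. 285.]
81 [640. 265.]
81 [186. 314.]
91 [634. 244.]
91 [186. 324.]
101 [628. 223.]
101 [185. 334.]
```

Tip height is about 85–88 mm, and alignment is within about 0.7 mm. I'll correct x by +0.6 mm and lower the mouth over the tip.

```bash
python3 -m inch '[{"xyz":[0.06,0,0.6],"spin":0},{"xyz":[0.06,0,1.2],"spin":0},{"xyz":[0.06,0,1.8],"spin":0},{"xyz":[0.06,0,2.4],"spin":0},{"xyz":[0.06,0,3],"spin":0},{"xyz":[0.06,0,3.5],"spin":0},{"xyz":[0.06,0,3.5],"spin":0},{"xyz":[0.06,0,3.5],"spin":0}]' 0.8; python3 -m inch '[{"xyz":[0,0,0.3],"spin":0},{"xyz":[0,0,0.6],"spin":0},{"xyz":[0,0,0.9],"spin":0},{"xyz":[0,0,0.9],"spin":0},{"xyz":[0,0,0.9],"spin":0}]' 0.8
```

```text
t: 9.15
ee_pos: [607.2, -259.4, 130.7]
orientation: [2.689, 1.616, 0.015]
ft_force: [-0.1, -0.3, 0.1]
width: 26.7
t: 9.65
ee_pos: [607.3, -259.3, 121.6]
orientation: [2.69, 1.616, 0.014]
ft_force: [0.6, 0.1, -0.8]
width: 26.8
```

```bash
python3 -m inch '[{"xyz":[0,0,0.3],"spin":0},{"xyz":[0,0,0.6],"spin":0},{"xyz":[0,0,0.8],"spin":0},{"xyz":[0,0,0.8],"spin":0},{"xyz":[0,0,0.8],"spin":0}]' 0.8; python3 -m inch '[{"xyz":[0,0,0.2],"spin":0},{"xyz":[0,0,0.3],"spin":0},{"xyz":[0,0,0.3],"spin":0},{"xyz":[0,0,0.3],"spin":0}]' 0.8
```

```text
t: 10.15
ee_pos: [607.3, -259.3, 113.4]
orientation: [2.69, 1.616, 0.014]
ft_force: [0.1, -0.0, 0.5]
width: 26.5
t: 10.55
ee_pos: [607.3, -259.3, 110.4]
orientation: [2.69, 1.616, 0.014]
ft_force: [-0.2, 0.9, -0.5]
width: 26.5
```

```bash
python3 -m inch '[{"xyz":[0,0,0.1],"spin":0},{"xyz":[0,0,0.2],"spin":0},{"xyz":[0,0,0.2],"spin":0},{"xyz":[0,0,0.2],"spin":0}]' 0.8; python3 -m inch '[{"xyz":[0,0,0.1],"spin":0},{"xyz":[0,0,0.2],"spin":0},{"xyz":[0,0,0.2],"spin":0},{"xyz":[0,0,0.2],"spin":0}]' 0.8
```

```text
t: 10.95
ee_pos: [607.3, -259.3, 108.4]
orientation: [2.69, 1.616, 0.014]
ft_force: [-0.3, 0.3, -0.8]
width: 26.6
t: 11.35
ee_pos: [607.3, -259.3, 106.3]
orientation: [2.69, 1.616, 0.014]
ft_force: [-0.3, -0.3, -0.1]
width: 26.4
```

```bash
python3 -m inch '[{"xyz":[0,0,0.1],"spin":0},{"xyz":[0,0,0.15],"spin":0},{"xyz":[0,0,0.15],"spin":0},{"xyz":[0,0,0.15],"spin":0}]' 0.8; python3 -m inch '[{"xyz":[0,0,0.1],"spin":0},{"xyz":[0,0,0.15],"spin":0},{"xyz":[0,0,0.15],"spin":0},{"xyz":[0,0,0.15],"spin":0}]' 0.8
```

```text
t: 11.75
ee_pos: [607.3, -259.3, 104.8]
orientation: [2.69, 1.616, 0.014]
ft_force: [-0.1, -0.3, -0.3]
width: 26.7
t: 12.15
ee_pos: [607.3, -259.2, 103.3]
orientation: [2.69, 1.616, 0.014]
ft_force: [1.1, 0.3, -0.7]
width: 26.9
```

```bash
python3 -m inch '[{"xyz":[0,0,0.1],"spin":0},{"xyz":[0,0,0.15],"spin":0},{"xyz":[0,0,0.15],"spin":0},{"xyz":[0,0,0.15],"spin":0}]' 0.8; python3 -m inch '[{"xyz":[0,0,0.1],"spin":0},{"xyz":[0,0,0.1],"spin":0},{"xyz":[0,0,0.1],"spin":0},{"xyz":[0,0,0.1],"spin":0}]' 0.8
```

```text
t: 12.55
ee_pos: [607.4, -259.3, 101.8]
orientation: [2.69, 1.616, 0.014]
ft_force: [0.4, -0.8, 0.1]
width: 26.8
t: 12.95
ee_pos: [607.5, -259.3, 101.1]
orientation: [2.69, 1.616, 0.014]
ft_force: [-0.3, 0.0, 3.7]
width: 26.3
```

The fingertip is on the stop at about 4 N. I'll press slightly further and hold.

```bash
python3 -m inch '[{"xyz":[0,0,0.05],"spin":0},{"xyz":[0,0,0.05],"spin":0},{"xyz":[0,0,0.05],"spin":0},{"xyz":[0,0,0.05],"spin":0},{"xyz":[0,0,0.05],"spin":0}]' 0.8
```

```text
t: 13.45
ee_pos: [607.6, -259.3, 100.8]
orientation: [2.689, 1.616, 0.015]
ft_force: [-1.1, 0.6, 5.7]
width: 26.8
```

The stop now bears at about 6 N. I'll release in small steps, following the blue back so the spring closes squarely.

```bash
python3 -m inch '[{"xyz":[0,-0.1,0],"spin":0},{"xyz":[0,-0.15,0],"spin":0},{"xyz":[0,-0.15,0],"spin":0},{"xyz":[0,-0.15,0],"spin":0}]' 0.66; python3 -m inch '[{"xyz":[0,-0.12,0],"spin":0},{"xyz":[0,-0.25,0],"spin":0},{"xyz":[0,-0.25,0],"spin":0},{"xyz":[0,-0.25,0],"spin":0}]' 0.6; python3 -m inch '[{"xyz":[0,0,0],"spin":0},{"xyz":[0,0,0],"spin":0},{"xyz":[0,0,0],"spin":0},{"xyz":[0,0,0],"spin":0},{"xyz":[0,0,0],"spin":0},{"xyz":[0,0,0],"spin":0}]' 0
```

```text
t: 13.85
ee_pos: [606.3, -258.6, 100.7]
orientation: [2.689, 1.616, 0.015]
ft_force: [1.0, 0.1, 0.7]
width: 30.0
t: 14.25
ee_pos: [603.4, -257.2, 100.2]
orientation: [2.69, 1.617, 0.013]
ft_force: [-0.5, 1.0, -1.4]
width: 35.1
t: 14.85
ee_pos: [603.5, -257.2, 100.3]
orientation: [2.69, 1.617, 0.013]
ft_force: [-0.0, -0.5, 0.6]
width: 80.0
```

```bash
python3 -m inch '[{"xyz":[0,0,-1],"spin":0},{"xyz":[0,0,-3],"spin":0},{"xyz":[0,0,-6],"spin":0},{"xyz":[0,0,-10],"spin":0},{"xyz":[0,0,-12],"spin":0},{"xyz":[0,0,-12],"spin":0},{"xyz":[0,0,-12],"spin":0},{"xyz":[0,0,-12],"spin":0}]' 0
python3 - <<'E'
from h import *
o=ctrl.get_obs();im=ctrl.get_image("wrist")[:,:,::-1];print(o["t"],o["ee_pos"],o["width"],o["ft_force"])
s=ctrl.get_image("scene")[:,:,::-1];R=Ro.from_rotvec(o["orientation"]).as_matrix()
im=im.copy();f=3.2
# predicted tail ends for ox on finger: centre (603.3,-256), yaw -28.1, tail top z 71+origin(tip 84-33)
y=np.radians(-28.1)
for zz,xs,ys in((122,(-17,17),(-15,15)),(40,(-80,44),(-48,48))):
  for a in xs:
    for b in ys:
      X=np.array([603.3+np.cos(y)*a-np.sin(y)*b,-256+np.sin(y)*a+np.cos(y)*b,zz]);cv2.drawMarker(im,tuple(int(round(v)) for v in proj("wrist",X,o)),(0,0,255),0,5,1)
a=cv2.resize(im[110:235,250:375],None,fx=f,fy=f,interpolation=2);u,v=188,225
b=cv2.resize(s[v-25:v+25,u-25:u+25],None,fx=8,fy=8,interpolation=2)
cv2.imwrite("pics/w7.png",np.hstack([a,b]))
E
```

```text
t: 15.65
ee_pos: [601.5, -257.0, 218.8]
orientation: [2.692, 1.618, 0.011]
ft_force: [-0.6, 0.0, -1.2]
width: 87.6
15.65 [ 601.54888684 -257.00035731  218.81115256] 87.6116592402797 [-0.57937996  0.02105135 -1.17706213]
```

View pics/w7.png

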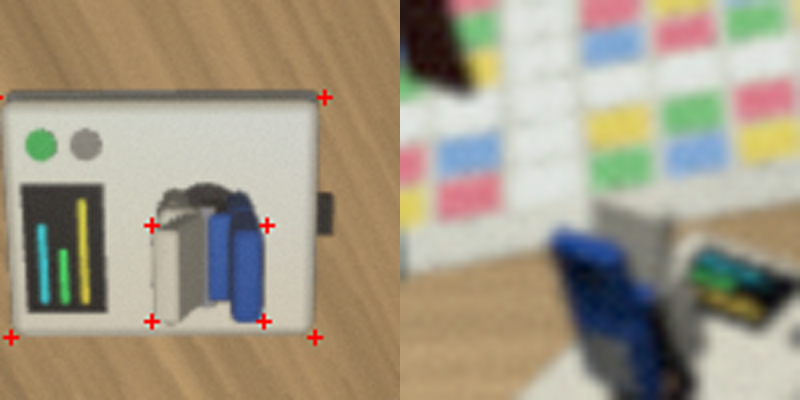

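The oximeter sits upright and square on the finger. Its tail outline matches the predicted seated pose to about 1 mm, the screen is on the display side, and the gripper is clear. Handing in.

```bash
python3 -c "
from workcell import ctrl
print(ctrl.get_obs()['t'],ctrl.close_job())"
```

```text
the job is handed in; nothing more can be done
15.75 None
```

The blue oximeter is on the test finger, released and gripping, and I handed the job in at t = 15.75 s. I pinched it open on its fin, lifted it clear and lowered it over the finger with the screen on the nail side. I then pressed until the stop read about 4 N, then 5.7 N, held for about 0.5 s, and opened the gripper in steps.

**Last checks:** In the wrist picture the tail outline matched the predicted seated pose to about 1 mm, square to within about 2°. The screen was on the display side and the gripper was clear above. Upright was judged by eye, and the jaw angle and the gap at the stop were not measured directly.

**Disagreements along the way:**
- The top camera placed the stand about 3.5 mm off from the wrist camera. I trusted the wrist camera, and contact with the fin confirmed it.
- While pinching, I first offset the gripper to the wrong side. The arm yielded about 4 mm at about 8 N, and I corrected it before lifting.
- The fingertip was felt at about 84 mm, slightly below my camera estimate of 85–88 mm.

I did not take a final picture of the orange oximeter or the other items. The gripper showed no sign of touching them.

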